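# Set the pasta machine two settings finer

## Robot

A 6-joint arm with a two-finger parallel gripper is mounted at the origin on a cart in front of the work surface, level with it; the furniture and walls round the work are solid. World frame = base frame: x ahead of the robot, y to its left, z up, the work surface at z = 0. Lengths are in m, angles in rad, forces in N, time in s.
With the tool pointing down it reaches from about 0.275 to 0.85 m from the base axis. Payload 5.2 kg.
Tool frame: the origin (TCP) lies midway between the tips of the shut fingers; the grasp point (between the pads) lies env.pinch_z behind it (env.pinch_z is the distance from the TCP to the grasp point, in m); z points along the fingers, y is the line along which they close (so a half turn about z gives the same grasp; the last joint's range is limited). The gripper opens to 85 mm and grips with 20 to 120 N. Pads are 22 mm wide; open, the fingers measure 114 mm over their backs; the gripper's body (76 mm by 85 mm) begins 54 mm behind the grasp point. The pads swing forward as they close: fully open they stand 13 mm farther back than shut.
Start: joints at [-1.475, 0.259, 1.535, -0, 1.348, -0.203], TCP at [0.162, -0.526, 0.231] pointing down, gripper open.
Joint ranges: [-3.14, 3.14], [-0.91, 2.08], [0.19, 2.58], [-1.22, 4.36], [0.22, 2.71], [-3.12, 3.12]. Speed limits (rad/s): [2.57, 2.57, 3.14, 3.14, 3.14, 3.14].

## Interface

Orientations are given as a unit quaternion [x, y, z, w].
In Python, from rig import env, eyes gives the robot as it stands.
- The arm moves only by the shell command python3 -m pendant 'ROWS' [FORCE]. ROWS is JSON, a list of rows, each a list of 7 numbers: the shift along the tool's x, y, z in mm, then the turn, a rotation vector about the tool's x, y, z in rad, then the opening, from -1 (shut) to 1 (fully open). In form: [[tx, ty, tz, ax, ay, az, grip], ...]. A call has 1 to 10 rows; each row is the pose to reach, as a shift and turn from the pose commanded when the call began, along the tool's axes at that moment; what a row does not reach only later rows make up. A row lasts 1/10 s, in which the tool goes at most 50 mm and 8.59 degrees, less where a joint would pass 70% of its speed; a pose out of reach is approached as far as the arm can. A call with a gripper value outside its range is refused whole. The fingers move at their own pace and stop on an object; FORCE is the grip in N (left out, the last holds). Time passes only in rows, so rows that repeat a pose let the fingers close. It gives the time, the measured TCP pose, the force, the opening and the grip force at its end, in the units of the state.
- env.get_obs(): the state, without advancing time (a new reading comes with each control period).
- eyes.capture(name): name is "scene" or "top" or "wrist"; returns a dict with "frame" (400x640x3 uint8, red, green, blue), "depth" (400x640 float32, m along the optical axis (not along the pixel's ray), 0 where there is no reading), "K" (3x3 intrinsics, pixels), "R" (3x3) and "t" (3): a world point X has camera coordinates R X + t. Camera axes: x right, y down, z forward; pixel columns grow to the right and rows downward; lengths in m; the calibration is good to about 2 mm. The wrist camera is an equidistant fisheye: a pixel r from the principal point sees the ray r / f radians off the axis. A picture is of the moment at which its call begins.
- env.finish_job(): hands the job in; it is judged then, once.
Trained networks look in a picture, given as the dict that the camera call returned (one of the last four; its "shot" number tells which), for a name from the list of things; names that differ only in an ending like _2 or _b are one class to them, and where a whole thing is asked for, a point or a joint stands for the part that bears it (a point fixed in the world has none). Each returns a list of dicts, best first, with "conf" (0 to 1); they miss things now and then, are a little off and sometimes report something else, mostly with a low value. They report only what shows in the picture. A call takes as long as a camera call.
- eyes.spot_in(target, picture): "pixel" ([column, row] in pixels, amid what is visible of it).
- eyes.tip_of(target, picture): "pixel" ([column, row] in pixels: a listed point, or the origin of a listed thing).
The state is a dict: "time": time; "joint_pos": joint angles; "qd": joint speeds; "effort": joint torques, N m; "tool_pos": TCP position; "ee_rot": TCP orientation; "force": force on the tool from outside, world axes, zero at the start; "ft_torque": the same for the moment, N m; "opening": opening from 0.0 (shut) to 1.0 (fully open); "grasp_force": force on a finger pad.
Only numpy, scipy, OpenCV 4.12 (cv2) and the standard library are available. Lean on these libraries where they do the work, as an engineer would, in place of code of your own. Each camera call takes 0.05 s, during which the arm holds its last target. There are 200 camera calls.

## Task

The pasta machine's thickness knob is parked at the largest white dot, rollers widest apart. Set it two settings finer, to the third dot: pull the knob straight out until its locking pin is clear, turn it past the second dot to the third, then feel gently for the hole and push the knob fully home so that it locks. Do not force the pin, either sideways or endways, and leave the other things standing where they are.

Things in the scene. Friction and masses are not known exactly. Their poses are not given: they have to be found in the camera images.
- pasta_machine: Steel hand-cranked pasta machine, 150 x 200 x 134 mm (x, y, z; without knob and crank), fixed to the worktop. Origin under its middle on the worktop; x points to its back, y to its left cheek (the one with the knob), z up. The crank is on the other cheek.
- dial: Black disc, 84 mm wide, 3 mm thick, fixed on the left cheek. Origin on the knob's axis at the cheek's face (machine y 98.5 mm, z 94 mm); axes parallel to the machine's, so y runs out along the knob's level axis. White dots at 36 mm radius, 30 degrees apart, shrink from the widest setting to the finest. It carries the index ring (see third_dot). More than 15 N on dial or ring is forcing.
- third_dot (a point): Third largest dot. Behind the knob's skirt the dial carries a hidden steel index ring, face 9 mm out from the cheek: a wide slot behind the first dot, a hole behind each of the next three (pin play 0.025 rad either way). The whole ring is set up to 0.18 rad off the dots, either way, so the third hole lies at a knob value of 0.867 to 1.227 and must be felt for.
- knob_pull (a joint): How far the knob is out along the dial's y axis, m: 0 home, 0.010 fully out. It stays where left; sliding takes about 4 N either way, no spring. The locking pin (5 mm thick, flat end) sits in the skirt 24 mm from the axis towards the pointer; it reaches 5 mm into the ring when home, clears it from 0.005, and rests on the ring at about 0.005 beside a hole.
- knob (a joint): Turn of the knob about the dial's y axis, rad: pointer at the first (largest) dot 0, second 0.524, third 1.047. Pointer direction at value q: dial x sin(q - 0.838), dial z cos(q - 0.838); so at 0 it leans 48 degrees to the machine's front, at the third dot 12 degrees to its back. Takes about 0.12 N m; stays where left; stops at -0.3 and 1.95.
- knob_grip (a point): Point in the knob's bar grip, 12 mm from the axis towards the pointer, 40 mm out from the cheek when home; moves with the knob. Black knob: round skirt 60 mm wide, 10 to 20 mm out; on it a flat-sided bar 14 mm thick, 20 to 54 mm out, from 20 mm behind the axis to 28 mm towards the pointer (white line at that end). Pinch its 14 mm from the pointer end.
- salt_shaker: Clear salt shaker with grey top, 44 mm across, 90 mm tall, standing behind and left of the machine. Origin at its foot. Leave it alone.
- pepper_mill: Dark wooden pepper mill, 58 mm across, 170 mm tall, standing behind the machine. Origin at its foot. Leave it alone.
- tin_tomato: Food tin, 75 mm across, 110 mm tall, standing in front of the machine's crank side. Origin at its foot. Leave it alone.

How it is judged:
On the way, in this order (a step that is already met when the one before it is completed fails the run):
1. the knob is pulled out until its pin is clear of the ring (more than 5.5 mm out) before it is turned (still within 0.25 rad of the first dot) (value of joint knob_pull above 0.0055 m and value of joint knob below 0.25 rad), for 0.1 s.
2. with the knob still out, its pointer is turned to the third dot (within 0.3 rad) (value of joint knob_pull above 0.004 m and value of joint knob between 0.747 and 1.347 rad), for 0.1 s.
At the end, for the whole second after the job is handed in: The knob is pushed home (less than 1.5 mm out) with its pin in the third hole: pointer at the third dot, within 0.25 rad of 1.047 rad (value of joint knob_pull below 0.0015 m and value of joint knob between 0.797 and 1.297 rad); the robot touches nothing.
It fails at once if the pin is forced: more than 15 N between the dial with its index ring and anything else (contact force between dial and anything else above 15 N).
It fails at once if the salt shaker, pepper mill or tin is shifted by more than 20 mm (distance of any of salt_shaker, pepper_mill, tin_tomato from where it was at the start of the episode above 0.02 m).
It also fails if it takes over 54 s, if anything falls off the work surface, if the arm or the gripper's body presses on something with over 40 N, if the wrist force passes 120 N, or if a joint passes its speed limit or range.

## Working session

There is one attempt and no reset: what is moved stays moved. The work goes in short steps, Python scripts to look and compute and a shell command to move; the robot and the scene stay as the last step left them, time stands still between calls to the robot, and variables do not carry over. Pictures are saved under pics/ and viewed, at most 10 in all, crops included, and the job is handed in when it is done.

```bash
mkdir -p pics; ls
cat > h.py <<'E'
from rig import env, eyes
import numpy as np, cv2
from scipy.spatial.transform import Rotation as Ro
def save(p,n,crop=None,s=1):
    f=p["frame"][...,::-1]
    if crop: f=f[crop[1]:crop[3],crop[0]:crop[2]]
    cv2.imwrite("pics/"+n,cv2.resize(f,None,fx=s,fy=s,interpolation=cv2.INTER_CUBIC))
def world(p,px,z=None):
    u,v=int(round(px[0])),int(round(px[1]))
    d=p["depth"][max(v-1,0):v+2,max(u-1,0):u+2]; d=np.median(d[d>0]) if (d>0).any() else np.nan
    c=np.linalg.inv(p["K"])@[px[0],px[1],1]
    return p["R"].T@(c*d-p["t"])
E
python3 - <<'E'
from h import *
o=env.get_obs(); print(o["time"],o["tool_pos"],o["ee_rot"],o["opening"],env.pinch_z)
ims=[]
for n in ("scene","top"):
    p=eyes.capture(n); save(p,n+"0.png")
    print(n,p["K"][0],p["t"],-p["R"].T@p["t"])
    for t in ("pasta_machine","dial","third_dot","knob_grip","salt_shaker","pepper_mill","tin_tomato"):
        for f in (eyes.tip_of,eyes.spot_in):
            r=f(t,p)
            if r: print(t,f.__name__,np.round(r[0]["pixel"],1),round(r[0]["conf"],2),np.round(world(p,r[0]["pixel"]),4))
E
```

```text
pics
0.0 [ 0.16188524 -0.52508124  0.23045944] [ 9.88860900e-01  1.48839707e-01  5.42979240e-05 -9.26904991e-04] 0.9973755943276541 0.0187
scene [401.52664379   0.         317.11141107] [0.39333452 0.34122453 0.82633938] [0.23318809 0.44840252 0.83578795]
pasta_machine call [293.8 240.5] 0.68 [ 0.4895 -0.0159  0.1316]
pasta_machine call [294.3 230.8] 0.96 [ 0.5042 -0.0483  0.1205]
dial call [285.8 249.2] 0.7 [0.4991 0.0054 0.1215]
dial call [292.3 246.7] 0.71 [ 0.4902 -0.0083  0.1181]
third_dot call [285.5 245.1] 0.6 [ 0.5042 -0.0036  0.1224]
knob_grip call [290.6 265.5] 0.98 [0.474  0.0343 0.1135]
knob_grip call [288.  258.3] 0.62 [0.4902 0.0148 0.1048]
salt_shaker call [218.7 279.3] 0.61 [0.6473 0.0767 0.0113]
salt_shaker call [214.4 269. ] 0.75 [0.6489 0.0775 0.0555]
pepper_mill call [229.1 234.5] 0.91 [ 0.6856 -0.0366  0.0288]
pepper_mill call [223.1 218.6] 0.87 [ 0.6958 -0.0415  0.0812]
tin_tomato call [394.6 179.1] 0.55 [ 0.3545 -0.3907  0.0323]
tin_tomato call [395.6 163.4] 0.78 [ 0.3595 -0.3879  0.0932]
top [398.62419893   0.         320.30361573] [-0.16753145  0.55480326  1.
[... 175 characters left out ...]
dial call [265.6 216.9] 0.51 [ 0.498  -0.0176  0.1233]
dial call [260.2 213.5] 0.46 [ 0.5072 -0.0026  0.1243]
third_dot call [262.  211.5] 0.41 [ 0.5115 -0.0086  0.1315]
third_dot call [263. 215.] 0.6 [ 0.5018 -0.0118  0.1321]
knob_grip call [253.1 219.2] 0.74 [0.495  0.0208 0.1006]
knob_grip call [254.1 220.9] 0.58 [0.4892 0.0166 0.1073]
salt_shaker call [242.9 171.6] 0.5 [0.6479 0.0677 0.0449]
salt_shaker call [244.  168.5] 0.8 [0.6527 0.0611 0.0618]
pepper_mill call [286.8 154.5] 0.91 [ 0.692  -0.0665  0.0741]
pepper_mill call [281.3 148.7] 0.88 [ 0.6855 -0.0588  0.1462]
tin_tomato call [405. 266.] 0.69 [ 0.3676 -0.3959  0.107 ]
tin_tomato call [413.2 265.6] 0.71 [ 0.3688 -0.4182  0.1059]
```

```bash
python3 - <<'E'
import cv2,numpy as np
a=cv2.imread("pics/scene0.png")[170:330,190:390]; b=cv2.imread("pics/top0.png")[130:290,190:390]
cv2.imwrite("pics/both0.png",np.hstack([cv2.resize(x,None,fx=2,fy=3,interpolation=2)if 0 else cv2.resize(x,(400,320),interpolation=cv2.INTER_CUBIC) for x in(a,b)]))
E
python3 - <<'E'
from h import *
# normal/yaw of machine from the top: cloud
for n in("scene","top"):
    p=eyes.capture(n); d=p["depth"]; v,u=np.nonzero(d>0)
    P=((np.c_[u,v,np.ones(len(u))]@np.linalg.inv(p["K"]).T)*d[v,u][:,None]-p["t"])@p["R"]
    np.save(n+".npy",P)
    m=(P[:,2]>.126)&(P[:,2]<.142)&(P[:,0]>.38)&(P[:,0]<.64)&(P[:,1]>-.3)&(P[:,1]<.06)
    q=P[m]; print(n,m.sum(),np.median(q,0),cv2.minAreaRect(q[:,:2].astype(np.float32)))
    m=(P[:,2]>.02)&(P[:,2]<.075)&(P[:,0]>.40)&(P[:,0]<.60)&(P[:,1]>-.06)&(P[:,1]<.04)
    q=P[m]; print('cheek',len(q)); 
    if len(q)>20:
        for _ in range(5):
            c=np.polyfit(q[:,0],q[:,1],1); r=np.abs(q[:,1]-np.polyval(c,q[:,0])); q=q[r<max(.003,1.5*np.median(r))]
        print(c,len(q),np.median(r),q.min(0),q.max(0))
E
```

```text
scene 1970 [ 0.53168427 -0.08551412  0.13217054] ((0.533013105392456, -0.0995764210820198), (0.13450470566749573, 0.20136207342147827), 19.501596450805664)
cheek 473
[ 0.35647066 -0.18846883] 403 0.000832135232987391 [ 0.43203194 -0.03552756  0.02014632] [0.57030646 0.01608202 0.07422345]
top 1789 [ 0.54153442 -0.09722278  0.13249116] ((0.5339761972427368, -0.09525967389345169), (0.13565482199192047, 0.210832417011261), 18.804351806640625)
cheek 32
[ 0.1711675  -0.11154903] 15 0.0007510237712386805 [ 0.43605278 -0.0375716   0.02041847] [ 0.45385663 -0.03243231  0.06825721]
```

View pics/both0.png

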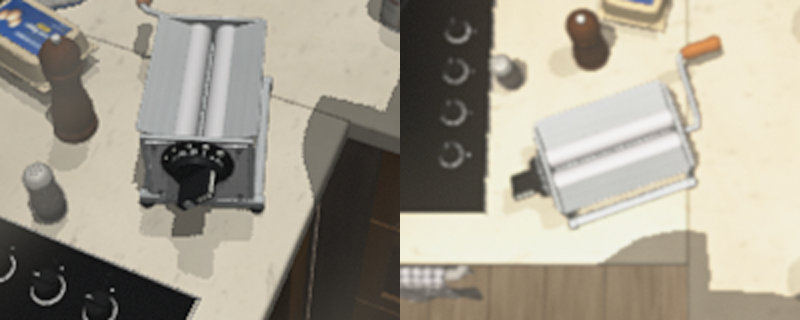

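The left picture shows the machine, with its knob pointing at the camera's front-left, around (195,180). In the top view at right the knob is at (525,185). The yaw is about 19.6° from the cheek plane. Next I locate the knob from the point cloud.

Run:
```python
import numpy as np
yaw=np.arctan(.3565); X=np.array([np.cos(yaw),np.sin(yaw),0]);Y=np.array([-np.sin(yaw),np.cos(yaw),0])
c0=np.array([.5005,.3565*.5005-.1885,0])
for n in("scene","top"):
    P=np.load(n+".npy"); q=np.c_[(P-c0)@X,(P-c0)@Y,P[:,2]]*1000
    k=(abs(q[:,0])<140)&(abs(q[:,1])<75)&(q[:,2]>10)&(q[:,2]<150); q=q[k]
    # cheek side edges, z at top
    s=q[(q[:,1]<1.5)&(q[:,1]>-4)]; print(n,"cheek x range",np.percentile(s[:,0],[0,2,50,98,100]), "z",np.percentile(s[:,2],[1,99]))
    t=q[(q[:,2]>126)]; print(" top slab x",np.percentile(t[:,0],[1,99]),"ymax",np.percentile(t[:,1],99))
    b=q[(q[:,1]>14)]; print(" knob pts",len(b), b.min(0),b.max(0))
    h=np.histogram(q[:,1],np.arange(-6,64,2)); print(h[0])
    f=b[b[:,1]>46]; print(" bar",np.round(f[np.argsort(f[:,0])][::max(1,len(f)//25)]).tolist())
```

```text
scene cheek x range [-74.5334409  -60.76216253 -17.32152208  62.31936388  74.11772009] z [ 11.92454529 134.62050524]
 top slab x [-65.84160323  66.10623898] ymax 4.147679759736093
 knob pts 491 [-28.64104054  14.01012823  77.81388137] [ 29.83445094  56.5521506  125.52473561]
[ 47 100 381 482 272  70  12   6  13  25  40  29  68  66  11  11  18  12
  16  12  10  17  13  11  18  14  15  14  14  42  36   4   0   0]
 bar [[-23.0, 47.0, 108.0], [-20.0, 56.0, 112.0], [-19.0, 47.0, 115.0], [-17.0, 54.0, 106.0], [-16.0, 54.0, 113.0], [-13.0, 55.0, 114.0], [-13.0, 47.0, 118.0], [-11.0, 55.0, 110.0], [-10.0, 52.0, 94.0], [-8.0, 48.0, 112.0], [-7.0, 53.0, 107.0], [-6.0, 47.0, 110.0], [-4.0, 54.0, 101.0], [-2.0, 54.0, 101.0], [-1.0, 47.0, 105.0], [0.0, 53.0, 98.0], [2.0, 53.0, 103.0], [3.0, 47.0, 100.0], [5.0, 54.0, 93.0], [7.0, 56.0, 94.0], [7.0, 55.0, 86.0], [9.0, 55.0, 89.0], [12.0, 55.0, 88.0], [12.0, 47.0, 93.0], [14.0, 49.0, 91.0]]
top cheek x range [-71.83796881 -68.83776398  -7.59229384  60.16078796  65.99270471] z [ 17.37792403 136.66278357]
 top slab x [-63.66362118  68.92212355] ymax 3
[... 422 characters left out ...]
 [-14.0, 55.0, 111.0], [-14.0, 49.0, 114.0], [-13.0, 51.0, 116.0], [-12.0, 54.0, 115.0], [-11.0, 50.0, 118.0], [-10.0, 49.0, 111.0], [-9.0, 53.0, 114.0], [-8.0, 47.0, 113.0], [-7.0, 50.0, 115.0], [-7.0, 52.0, 115.0], [-5.0, 47.0, 111.0], [-4.0, 50.0, 111.0], [-3.0, 53.0, 108.0], [-2.0, 46.0, 109.0], [-1.0, 49.0, 107.0], [0.0, 52.0, 107.0], [2.0, 47.0, 100.0], [3.0, 49.0, 103.0], [4.0, 52.0, 103.0], [6.0, 49.0, 101.0], [6.0, 56.0, 94.0], [7.0, 51.0, 101.0], [8.0, 54.0, 99.0], [10.0, 48.0, 96.0], [11.0, 51.0, 96.0], [14.0, 51.0, 94.0], [14.0, 49.0, 88.0], [16.0, 48.0, 90.0], [16.0, 54.0, 86.0], [17.0, 50.0, 92.0], [19.0, 53.0, 88.0], [19.0, 47.0, 90.0], [21.0, 50.0, 88.0], [127.0, 74.0, 13.0]]
```

```bash
cat >> h.py <<'E'
YAW=np.arctan(.3565); X=np.array([np.cos(YAW),np.sin(YAW),0]);Y=np.array([-np.sin(YAW),np.cos(YAW),0]);Z=np.array([0,0,1.])
AX=np.array([.5005,-.0101,.0945])+.001*X+.001*Y
def pose(q,r,out,tilt=.1):   # grasp point r toward pointer, out along axis
    p=X*np.sin(q-.838)+Z*np.cos(q-.838)
    z=-(p*np.cos(tilt)+Y*np.sin(tilt)); x=Y*np.cos(tilt)-p*np.sin(tilt); y=np.cross(z,x)
    return AX+r*p+out*Y+env.pinch_z*z, np.c_[x,y,z]
def delta(P,R):
    o=env.get_obs(); R0=Ro.from_quat(o["ee_rot"])
    d=R0.inv().apply(P-o["tool_pos"])*1000; w=(R0.inv()*Ro.from_matrix(R)).as_rotvec()
    return np.round(d,1).tolist(),np.round(w,3).tolist()
def dial():  # knob axis & pointer-normal, grasp pt, in dial coordinates
    o=env.get_obs(); R=Ro.from_quat(o["ee_rot"]).as_matrix(); g=o["tool_pos"]-env.pinch_z*R[:,2]
    v=g-AX; z=-R[:,2]; q=np.arctan2(z@X,z@Z)+.838
    return "t%.1f grasp xyz(dial,mm)=%s q=%.3f F(X,Y,Z)=%s op=%.3f gf=%.1f"%(o["time"],np.round([v@X*1e3,v@Y*1e3,v@Z*1e3],1),q,np.round([o["force"]@X,o["force"]@Y,o["force"]@Z],1),o["opening"],o["grasp_force"])
E
python3 - <<'E'
from h import *
print(delta(*pose(0,.15,.042))); print(pose(0,.15,.042)[0])
E
```

```text
([376.9, -429.9, 48.9], [-0.715, 0.596, -1.468])
[ 0.39563494 -0.00381558  0.18239573]
```

```bash
python3 -m pendant '[[150,-150,-60,-0.1,0.1,-0.3,0.2],[200,-220,-30,-0.3,0.2,-0.6,0.2],[260,-300,0,-0.5,0.4,-0.9,0.2],[320,-370,20,-0.6,0.5,-1.2,0.2],[377,-430,40,-0.7,0.6,-1.47,0.2],[377,-430,40,-0.7,0.6,-1.47,0.2],[377,-430,40,-0.7,0.6,-1.47,0.2],[377,-430,40,-0.7,0.6,-1.47,0.2],[377,-430,40,-0.7,0.6,-1.47,0.2],[377,-430,40,-0.7,0.6,-1.47,0.2]]'
python3 - <<'E'
from h import *
print(delta(*pose(0,.15,.042)),env.get_obs()["joint_pos"]); print(dial())
E
```

```text
time: 2.6
tool_pos: [0.365, -0.0726, 0.2013]
ee_rot: [0.637, 0.68, 0.273, 0.239]
force: [1.6, -0.2, 0.4]
opening: 0.598
grasp_force: 0.0
([65.8, 12.6, 39.1], [-0.102, 0.075, -0.199]) [-1.42134789 -0.48126833  2.48483676  0.80153386  1.2240265  -1.80753518]
t2.6 grasp xyz(dial,mm)=[-161.9  -11.3  120.6] q=0.110 F(X,Y,Z)=[ 1.4 -0.7  0.4] op=0.598 gf=0.0
```

Run:
```python
s=open("h.py").read().replace("tilt=.1):","tilt=.8,back=0):").replace("env.pinch_z*z, np","(env.pinch_z-back)*z, np")
open("h.py","w").write(s)
from h import *
for t in(.5,.8,1.1): print(t,delta(*pose(0,.016,.046,t,.1)),pose(0,.016,.046,t,.1)[0])
```

```text
0.5 ([117.1, 6.4, 75.0], [-0.14, -0.323, -0.175]) [0.41141488 0.04941861 0.15293115]
0.8 ([138.4, 3.4, 86.3], [-0.166, -0.622, -0.154]) [0.41521505 0.07130959 0.14309409]
1.1 ([155.6, 1.9, 103.4], [-0.191, -0.921, -0.13]) [0.42430712 0.08955633 0.12987235]
```

```bash
python3 -m pendant '[[50,0,0,-0.05,-0.15,-0.05,0.2],[90,0,20,-0.08,-0.3,-0.1,0.2],[120,0,50,-0.12,-0.45,-0.15,0.2],[138,3,86,-0.166,-0.622,-0.154,0.2],[138,3,86,-0.166,-0.622,-0.154,0.2],[138,3,86,-0.166,-0.622,-0.154,0.2],[138,3,86,-0.166,-0.622,-0.154,0.2],[138,3,86,-0.166,-0.622,-0.154,0.2]]'
python3 - <<'E'
from h import *
print(delta(*pose(0,.016,.046,.8,.1)),env.get_obs()["joint_pos"]); print(dial())
E
```

```text
time: 3.4
tool_pos: [0.3192, -0.0648, 0.2716]
ee_rot: [0.612, 0.611, 0.118, 0.488]
force: [-0.4, -0.5, 0.5]
opening: 0.601
grasp_force: 0.0
([197.1, -4.2, 73.3], [-0.003, -0.059, -0.0]) [-0.57984836 -0.9135223   2.58097263  0.06793089  0.42304041 -0.62452127]
t3.4 grasp xyz(dial,mm)=[-200.4   21.   186.4] q=0.004 F(X,Y,Z)=[-0.5 -0.3  0.5] op=0.601 gf=0.0
```

```bash
cat > kin.py <<'E'
from h import *
from scipy.optimize import least_squares
J=np.array([[-1.475,.259,1.535,0,1.348,-.203],[-1.42134789,-0.48126833,2.48483676,0.80153386,1.2240265,-1.80753518],[-0.57984836,-0.9135223,2.58097263,0.06793089,0.42304041,-0.62452127]])
T=np.array([[.16188524,-.52508124,.23045944],[.365,-.0726,.2013],[.3192,-.0648,.2716]])
Q=np.array([[.98886,.14884,.00005,-.00093],[.637,.68,.273,.239],[.612,.611,.118,.488]])
e=lambda a,q: Ro.from_euler(a,q)
def fk(q,k):  # k: sx,sz,lat, a, bx,b, c, c6
    R1=e('z',q[0]);R2=R1*e('y',q[1]);R3=R2*e('y',q[2]);R4=R3*e('z',q[3]);R5=R4*e('y',q[4]);R6=R5*e('z',q[5]+k[7])
    return R1.apply([k[0],k[2],k[1]])+R2.apply([0,0,k[3]])+R3.apply([k[4],0,k[5]])+R5.apply([0,0,k[6]]),R6
def res(k):
    r=[]
    for q,t,o in zip(J,T,Q):
        p,R=fk(q,k); r+=list((p-t)*10)+list((R.inv()*Ro.from_quat(o)).as_rotvec())
    return r
best=None
for c6 in(0,1.57,3.14,-1.57):
    s=least_squares(res,[0.05,.3,0,.35,0,.35,.25,c6])
    if best is None or s.cost<best.cost: best=s
K=best.x
def ik(P,R,q0s=None):
    lo=np.array([-3.14,-.91,.19,-1.22,.22,-3.12])+.03;hi=np.array([3.14,2.08,2.58,4.36,2.71,3.12])-.03
    rng=np.random.default_rng(0); out=[]
    for q0 in ([np.array(q0s)] if q0s is not None else []) + list(rng.uniform(lo,hi,(25,6))):
        def f(q):
            p,r=fk(q,K); return np.r_[(p-P)*5,(r.inv()*Ro.from_matrix(R)).as_rotvec()]
        s=least_squares(f,np.clip(q0,lo+.01,hi-.01),bounds=(lo,hi))
        if s.cost<1e-5 and not any(np.abs(s.x-o).max()<.05 for o in out): out.append(s.x)
    return out
E
python3 - <<'E'
from kin import *
print(best.cost,np.round(K,3),np.round(best.fun,3))
for t in (.1,.4,.8,1.1,1.4):
  for q in (0,1.05):
    for b in(0,.1): print(t,q,b,[np.round(s,2).tolist() for s in ik(*pose(q,.016,.046,t,b))])
E
```

```text
9.572013876703703e-06 [0.    0.221 0.111 0.534 0.06  0.425 0.354 1.571] [-0.001  0.001  0.003  0.001  0.    -0.     0.001 -0.    -0.001  0.
  0.     0.001  0.001 -0.    -0.002  0.001 -0.001 -0.001]
0.1 0 0 []
0.1 0 0.1 []
0.1 1.05 0 [[-0.04, 0.41, 1.72, -0.19, 1.18, -0.31]]
0.1 1.05 0.1 [[-0.01, 0.33, 1.56, -0.17, 1.42, -0.32]]
0.4 0 0 []
0.4 0 0.1 []
0.4 1.05 0 [[0.13, 0.42, 1.78, -0.49, 1.12, 0.0]]
0.4 1.05 0.1 [[0.21, 0.34, 1.63, -0.44, 1.35, -0.04]]
0.8 0 0 [[0.34, 0.5, 2.44, 4.19, 0.98, 2.37]]
0.8 0 0.1 []
0.8 1.05 0 [[0.34, 0.52, 1.84, -0.89, 1.18, 0.44]]
0.8 1.05 0.1 [[0.47, 0.47, 1.71, -0.78, 1.38, 0.37]]
1.1 0 0 []
1.1 0 0.1 []
1.1 1.05 0 [[0.45, 0.66, 1.88, -1.13, 1.31, 0.72]]
1.1 1.05 0.1 [[0.61, 0.63, 1.75, -0.99, 1.48, 0.64]]
1.4 0 0 []
1.4 0 0.1 []
1.4 1.05 0 []
1.4 1.05 0.1 [[0.7, 0.84, 1.77, -1.15, 1.62, 0.87]]
```

```bash
cat >> kin.py <<'E'
F=np.diag([-1,-1,1.])
E
python3 - <<'E'
from kin import *
for q in (0,.15,.3):
  for t in np.arange(.5,1.65,.1):
    for fl in(0,1):
      for b in(0,.06):
        P,R=pose(q,.018,.047,t,b); s=ik(P,R@F if fl else R)
        if s: print(q,round(t,2),fl,b,[np.round(x,2).tolist() for x in s])
E
```

```text
0 0.6 0 0 [[0.13, 0.37, 2.54, 3.78, 0.79, 2.51]]
0 0.6 1 0 [[0.13, 0.37, 2.54, 3.78, 0.79, -0.63]]
0 0.7 0 0 [[0.25, 0.43, 2.5, 4.01, 0.89, 2.43]]
0 0.7 0 0.06 [[0.4, 0.3, 2.52, 4.25, 0.86, 2.28]]
0 0.7 1 0 [[0.25, 0.43, 2.5, 4.01, 0.89, -0.71]]
0 0.7 1 0.06 [[0.4, 0.3, 2.52, 4.25, 0.86, -0.86]]
0 0.8 0 0 [[0.34, 0.49, 2.44, 4.19, 0.97, 2.37]]
0 0.8 1 0 [[0.34, 0.49, 2.44, 4.19, 0.97, -0.77]]
0.15 0.5 0 0 [[0.04, 0.21, 2.47, 3.91, 0.43, 2.18]]
0.15 0.5 1 0 [[0.04, 0.21, 2.47, 3.91, 0.43, -0.96]]
0.15 0.6 0 0 [[0.16, 0.28, 2.44, 4.13, 0.58, 2.08]]
0.15 0.6 1 0 [[0.16, 0.28, 2.44, 4.13, 0.58, -1.06]]
0.15 0.7 0 0 [[0.26, 0.35, 2.41, 4.28, 0.72, 2.04]]
0.15 0.7 1 0 [[0.26, 0.35, 2.41, 4.28, 0.72, -1.1]]
```

```bash
cat >> kin.py <<'E'
def pose2(q,s,out,back=0,r=.004):   # pinch the bar's ends; tool leans by s towards the back/up side n
    p=X*np.sin(q-.838)+Z*np.cos(q-.838); n=X*np.cos(q-.838)-Z*np.sin(q-.838)
    z=-(Y*np.cos(s)+n*np.sin(s)); y=p; x=np.cross(y,z)
    return AX+r*p+out*Y+(env.pinch_z-back)*z, np.c_[x,y,z]
E
python3 - <<'E'
from kin import *
print("ends")
for q in (0,.3,.6):
  for t in (0,.3,.6,.9):
    for fl in(0,1):
      for b in(0,.1):
        P,R=pose2(q,t,.045,b); s=ik(P,R@F if fl else R)
        if s: print(q,round(t,2),fl,b,[np.round(x,2).tolist() for x in s])
print("flats")
for q in (.4,.5,.6,.8):
  for t in (.1,.3,.6,.9,1.2):
      for b in(0,.08):
        P,R=pose(q,.016,.053,t,b); s=ik(P,R)
        if s: print(q,round(t,2),b,[np.round(x,2).tolist() for x in s])
E
```

```text
ends
0 0.3 0 0 [[0.49, 0.85, 1.79, -1.16, 1.54, -2.79]]
0 0.3 0 0.1 [[0.64, 0.86, 1.64, -1.04, 1.67, -2.88]]
0 0.3 1 0 [[0.49, 0.85, 1.79, -1.16, 1.54, 0.35]]
0 0.3 1 0.1 [[0.64, 0.86, 1.64, -1.04, 1.67, 0.26]]
0 0.6 0 0 [[0.4, 0.78, 1.67, -0.93, 1.52, -3.0]]
0 0.6 0 0.1 [[0.52, 0.78, 1.49, -0.85, 1.7, -3.08]]
0 0.6 1 0 [[0.4, 0.78, 1.67, -0.93, 1.52, 0.14]]
0 0.6 1 0.1 [[0.52, 0.78, 1.49, -0.85, 1.7, 0.06]]
0 0.9 0 0.1 [[0.38, 0.74, 1.35, -0.66, 1.76, 3.04]]
0 0.9 1 0 [[0.29, 0.73, 1.56, -0.71, 1.55, -0.04]]
0 0.9 1 0.1 [[0.38, 0.74, 1.35, -0.66, 1.76, -0.1]]
0.3 0.3 0 0 [[0.48, 0.91, 1.73, -1.15, 1.62, -3.08]]
0.3 0.3 1 0 [[0.48, 0.91, 1.73, -1.15, 1.62, 0.06]]
0.3 0.3 1 0.1 [[0.63, 0.93, 1.57, -1.04, 1.76, -0.03]]
0.3 0.6 0 0 [[0.4, 0.88, 1.57, -0.93, 1.68, 3.04]]
0.3 0.6 0 0.1 [[0.51, 0.92, 1.37, -0.87, 1.85, 2.95]]
0.3 0.6 1 0 [[0.4, 0.88, 1.57, -0.93, 1.68, -0.11]]
0.3 0.6 1 0.1 [[0.51, 0.92, 1.37, -0.87, 1.85, -0.19]]
0.3 0.9 0 0 [[0.29, 0.88, 1.42, -0.73, 1.78, 2.92]]
0.3 0.9 0 0.1 [[0.38, 0.93, 1.17, -0.71, 1.98, 2.84]]
0.3 0.9 1 0 [[0.29, 0.88, 1.42, -0.73, 1.78, -0.22]]
0.
[... 1491 characters left out ...]
02, 2.06, -0.31, 0.77, -0.08]]
0.6 0.6 0 [[0.23, 0.28, 2.12, -1.0, 0.7, 0.74]]
0.6 0.6 0.08 [[0.34, 0.16, 2.07, -0.83, 0.87, 0.61]]
0.6 0.9 0.08 [[0.56, 0.38, 2.03, -1.08, 1.12, 1.04]]
0.6 1.2 0.08 [[0.67, 0.64, 1.95, -1.18, 1.39, 1.28]]
0.8 0.1 0 [[-0.09, 0.26, 1.92, -0.1, 0.88, -0.38]]
0.8 0.1 0.08 [[-0.08, 0.15, 1.83, -0.09, 1.08, -0.38]]
0.8 0.3 0 [[0.04, 0.27, 1.95, -0.38, 0.83, -0.05]]
0.8 0.3 0.08 [[0.09, 0.16, 1.87, -0.33, 1.03, -0.08]]
0.8 0.6 0 [[0.24, 0.35, 1.98, -0.8, 0.89, 0.46]]
0.8 0.6 0.08 [[0.34, 0.25, 1.9, -0.7, 1.07, 0.39]]
0.8 0.9 0 [[0.4, 0.5, 1.98, -1.1, 1.08, 0.85]]
0.8 0.9 0.08 [[0.53, 0.43, 1.9, -0.97, 1.22, 0.76]]
0.8 1.2 0.08 [[0.65, 0.66, 1.87, -1.12, 1.43, 1.03]]
```

```bash
cat >> kin.py <<'E'
def path(P,R,N,guess,tot=None):
    o=env.get_obs(); q0=np.array(o["joint_pos"]); R0=Ro.from_quat(o["ee_rot"])
    q1=ik(P,R,guess)[0]; print("goal",np.round(q1,2))
    for i in range(1,N+1):
        p,r=fk(q0+(q1-q0)*i/N,K); v=p-AX
        print(np.round(np.r_[R0.inv().apply(p-o["tool_pos"])*1000],0).tolist(),np.round((R0.inv()*r).as_rotvec(),2).tolist(),"dial",np.round([v@X*1e3,v@Y*1e3,p[2]*1e3]))
E
python3 - <<'E'
from kin import *
P,R=pose2(0,.6,.045,.14); path(P,R@F,18,[.52,.78,1.49,-.85,1.7,.06])
E
```

```text
goal [ 0.57  0.79  1.41 -0.83  1.77  0.03]
[13.0, 3.0, 5.0] [0.07, 0.09, -0.04] dial [-179.   15.  266.]
[25.0, 6.0, 9.0] [0.14, 0.16, -0.09] dial [-169.   20.  260.]
[35.0, 7.0, 14.0] [0.22, 0.23, -0.14] dial [-160.   25.  254.]
[45.0, 8.0, 19.0] [0.3, 0.29, -0.2] dial [-152.   29.  248.]
[54.0, 9.0, 25.0] [0.38, 0.33, -0.26] dial [-143.   31.  241.]
[63.0, 9.0, 32.0] [0.46, 0.37, -0.32] dial [-135.   33.  235.]
[72.0, 11.0, 39.0] [0.54, 0.39, -0.39] dial [-126.   35.  228.]
[80.0, 13.0, 47.0] [0.61, 0.4, -0.46] dial [-115.   36.  222.]
[90.0, 16.0, 55.0] [0.69, 0.39, -0.54] dial [-104.   38.  215.]
[101.0, 20.0, 64.0] [0.76, 0.38, -0.61] dial [-91.  40. 209.]
[114.0, 25.0, 72.0] [0.82, 0.35, -0.69] dial [-77.  43. 203.]
[128.0, 31.0, 81.0] [0.88, 0.31, -0.77] dial [-61.  49. 197.]
[146.0, 38.0, 88.0] [0.93, 0.25, -0.85] dial [-44.  56. 190.]
[166.0, 44.0, 94.0] [0.97, 0.19, -0.92] dial [-26.  67. 183.]
[188.0, 51.0, 98.0] [1.0, 0.11, -1.0] dial [ -8.  81. 176.]
[214.0, 57.0, 100.0] [1.02, 0.02, -1.06] dial [ 10.  98. 168.]
[242.0, 62.0, 100.0] [1.03, -0.08, -1.13] dial [ 27. 120. 158.]
[274.0, 64.0, 96.0] [1.03, -0.18, -1.19] dial [ 43. 145. 148.]
```

```bash
python3 -m pendant '[[13,3,5,0.07,0.09,-0.04,0.6],[25,6,9,0.14,0.16,-0.09,0.6],[35,7,14,0.22,0.23,-0.14,0.6],[45,8,19,0.3,0.29,-0.2,0.6],[54,9,25,0.38,0.33,-0.26,0.6],[63,9,32,0.46,0.37,-0.32,0.6],[72,11,39,0.54,0.39,-0.39,0.6],[80,13,47,0.61,0.4,-0.46,0.6],[90,16,55,0.69,0.39,-0.54,0.6],[101,20,64,0.76,0.38,-0.61,0.6]]'
python3 - <<'E'
from kin import *
print(env.get_obs()["joint_pos"])
P,R=pose2(0,.6,.045,.14); path(P,R@F,9,[.52,.78,1.49,-.85,1.7,.06])
E
```

```text
time: 4.4
tool_pos: [0.4028, -0.0028, 0.2082]
ee_rot: [0.509, 0.839, -0.151, 0.122]
force: [-0.1, -0.7, -0.8]
opening: 0.804
grasp_force: 0.0
[ 0.05235876  0.04045835  1.92699064 -0.42468623  1.17499858 -0.26229711]
goal [ 0.57  0.79  1.41 -0.83  1.77  0.03]
[3.0, 13.0, 3.0] [0.08, -0.02, -0.05] dial [-78.  42. 202.]
[7.0, 28.0, 5.0] [0.15, -0.06, -0.09] dial [-64.  47. 197.]
[13.0, 44.0, 7.0] [0.22, -0.1, -0.13] dial [-50.  53. 191.]
[20.0, 61.0, 8.0] [0.29, -0.15, -0.17] dial [-34.  61. 185.]
[30.0, 79.0, 9.0] [0.35, -0.21, -0.2] dial [-18.  72. 179.]
[43.0, 97.0, 8.0] [0.41, -0.28, -0.23] dial [ -2.  86. 172.]
[58.0, 116.0, 8.0] [0.46, -0.36, -0.26] dial [ 14. 102. 165.]
[77.0, 134.0, 7.0] [0.5, -0.44, -0.28] dial [ 29. 122. 157.]
[99.0, 151.0, 5.0] [0.54, -0.53, -0.3] dial [ 43. 145. 148.]
```

```bash
python3 -m pendant '[[3,13,3,0.08,-0.02,-0.05,0.7],[7,28,5,0.15,-0.06,-0.09,0.7],[13,44,7,0.22,-0.1,-0.13,0.7],[20,61,8,0.29,-0.15,-0.17,0.7],[30,79,9,0.35,-0.21,-0.2,0.7],[43,97,8,0.41,-0.28,-0.23,0.7],[58,116,8,0.46,-0.36,-0.26,0.7],[77,134,7,0.5,-0.44,-0.28,0.7],[99,151,5,0.54,-0.53,-0.3,0.7],[99,151,5,0.54,-0.53,-0.3,0.7]]'
python3 - <<'E'
from kin import *
print(env.get_obs()["joint_pos"])
for b in(.14,.05,0):
    P,R=pose2(0,.6,.045,b); print(b,delta(P,R@F))
p=eyes.capture("wrist"); save(p,"w1.png"); print(p["K"])
import pickle; pickle.dump(p,open("w1.pkl","wb"))
E
```

```text
time: 5.4
tool_pos: [0.4905, 0.1448, 0.1428]
ee_rot: [0.334, 0.774, -0.51, 0.171]
force: [1.0, -0.5, -0.9]
opening: 0.851
grasp_force: 0.0
[ 0.57233125  0.7958258   1.41813498 -0.82170159  1.76140648  0.02934429]
0.14 ([-5.7, -2.7, -0.1], [0.004, 0.001, 0.012])
0.05 ([-5.6, -3.0, 89.9], [0.004, 0.001, 0.012])
0 ([-5.6, -3.2, 139.9], [0.004, 0.001, 0.012])
[[309.70691629   0.         319.06980787]
 [  0.         309.70691629 202.70525398]
 [  0.           0.           1.        ]]
```

View pics/w1.png

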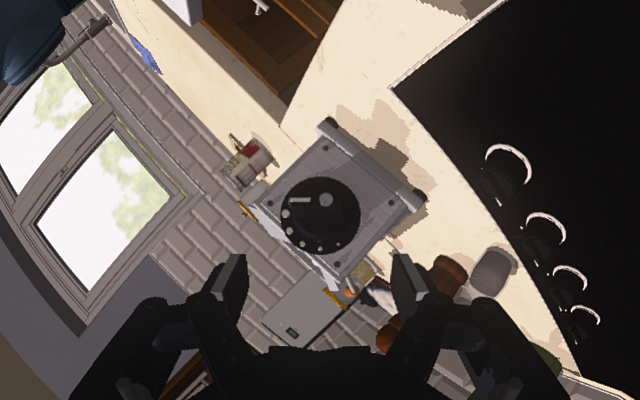

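The wrist view looks nearly straight down the knob's axis. The dial is centred near (320,215), with the pointer line at (300,199) and the largest dots at (285,213). I'll overlay the model to check the axis estimate.

Run:
```python
from kin import *
import pickle; p=pickle.load(open("w1.pkl","rb"))
def proj(W):
    c=p["R"]@W+p["t"]; th=np.arctan2(np.hypot(c[0],c[1]),c[2]); k=th/np.hypot(c[0],c[1])*p["K"][0,0]
    return np.array([c[0]*k+p["K"][0,2],c[1]*k+p["K"][1,2]])
x0,y0,s=230,120,4
im=cv2.resize(p["frame"][y0:y0+150,x0:x0+200,::-1],None,fx=s,fy=s,interpolation=cv2.INTER_CUBIC)
def D(W,col,r=3): cv2.circle(im,tuple(int(v) for v in (proj(W)-[x0,y0])*s+s/2),r,col,1)
def pt(q,r,out,t=0): 
    pp=X*np.sin(q-.838)+Z*np.cos(q-.838); n=X*np.cos(q-.838)-Z*np.sin(q-.838); return AX+pp*r+n*t+Y*out
for i in range(7): D(pt(i*.5236,.036,.003),(0,0,255),6)
for a in np.arange(0,6.28,.1): D(pt(a,.042,.003),(0,255,0),1); D(pt(a,.030,.020),(255,255,0),1)
for r in(.028,-.020):
    for t in(-.007,.007): D(pt(0,r,.054,t),(255,0,255),4); D(pt(0,r,.020,t),(0,165,255),4)
cv2.imwrite("pics/ov.png",im)
```

```text
(no output)
```

View pics/ov.png

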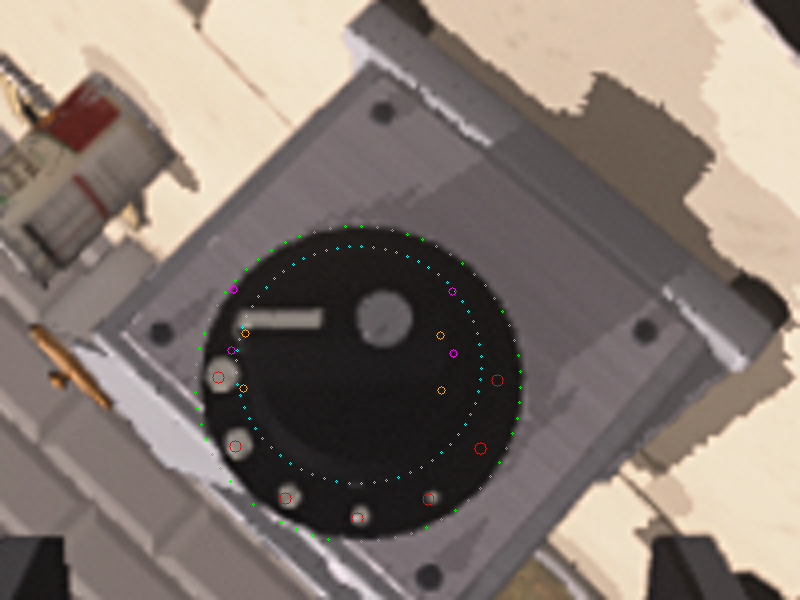

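```bash
python3 -m pendant '[[-3,-1.5,40,0,0,0.006,0.7],[-5.6,-3,70,0.004,0,0.012,0.7],[-5.6,-3,95,0.004,0,0.012,0.7],[-5.6,-3,115,0.004,0,0.012,0.7],[-5.6,-3,130,0.004,0,0.012,0.7],[-5.6,-3,141,0.004,0,0.012,0.7],[-5.6,-3,141,0.004,0,0.012,0.7]]'
python3 - <<'E'
from kin import *
P,R=pose2(0,.6,.0425,0); print(delta(P,R@F),dial())
p=eyes.capture("wrist"); save(p,"w2.png",(160,80,480,320),2)
E
```

```text
time: 6.15
tool_pos: [0.4827, 0.0108, 0.0944]
ee_rot: [0.345, 0.77, -0.507, 0.175]
force: [-0.5, 0.3, 0.3]
opening: 0.849
grasp_force: 0.0
([4.1, 3.9, -0.1], [0.002, -0.005, -0.011]) t6.2 grasp xyz(dial,mm)=[-3.6 40.   7.8] q=1.567 F(X,Y,Z)=[-0.3  0.5  0.3] op=0.849 gf=0.0
```

View pics/w2.png

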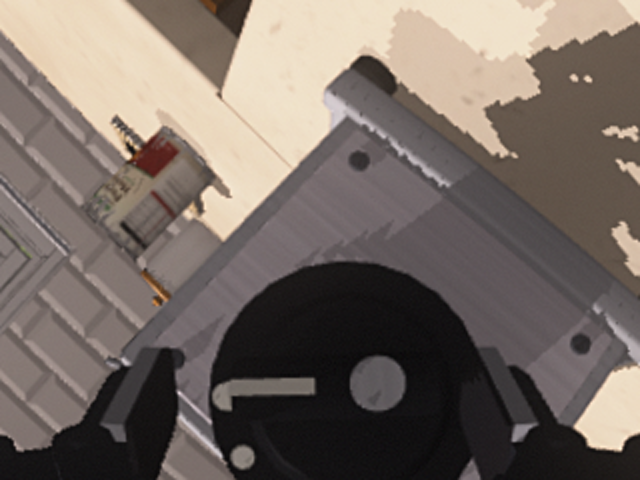

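```bash
python3 -m pendant '[[4,4,0,0,0,-0.01,0.7],[4,4,0,0,0,-0.01,0.7]]'
python3 - <<'E'
from kin import *
P,R=pose2(0,.6,.0425,0); print(delta(P,R@F),dial())
E
```

```text
time: 6.4
tool_pos: [0.4833, 0.0154, 0.0885]
ee_rot: [0.339, 0.773, -0.508, 0.173]
force: [-0.5, 0.0, 0.6]
opening: 0.854
grasp_force: 0.0
([-0.8, -1.6, 1.6], [0.004, -0.003, 0.001]) t6.4 grasp xyz(dial,mm)=[-1.6 44.2  1.9] q=1.563 F(X,Y,Z)=[-0.5  0.2  0.6] op=0.854 gf=0.0
```

```bash
python3 -m pendant '[[0,-1,1,0,0,0,-1],[0,-1,1,0,0,0,-1],[0,-1,1,0,0,0,-1],[0,-1,1,0,0,0,-1],[0,-1,1,0,0,0,-1],[0,-1,1,0,0,0,-1],[0,-1,1,0,0,0,-1],[0,-1,1,0,0,0,-1]]' 30
python3 - <<'E'
from kin import *
P,R=pose2(0,.6,.0425,0); print(delta(P,R@F),dial())
R=Ro.from_quat(env.get_obs()["ee_rot"]); print("10mm out in tool:",R.inv().apply(Y)*10)
p=eyes.capture("wrist"); save(p,"w3.png",(160,80,480,320),2)
E
```

```text
time: 7.2
tool_pos: [0.4825, 0.0141, 0.0889]
ee_rot: [0.34, 0.773, -0.508, 0.173]
force: [0.6, 5.8, -0.1]
opening: 0.556
grasp_force: 32.5
([-0.5, -0.4, 0.5], [0.005, -0.004, -0.0]) t7.2 grasp xyz(dial,mm)=[-2.8 43.2  2.4] q=1.563 F(X,Y,Z)=[ 2.5  5.2 -0.1] op=0.556 gf=32.5
10mm out in tool: [ 5.67657681  0.0369345  -8.2325641 ]
```

View pics/w3.png

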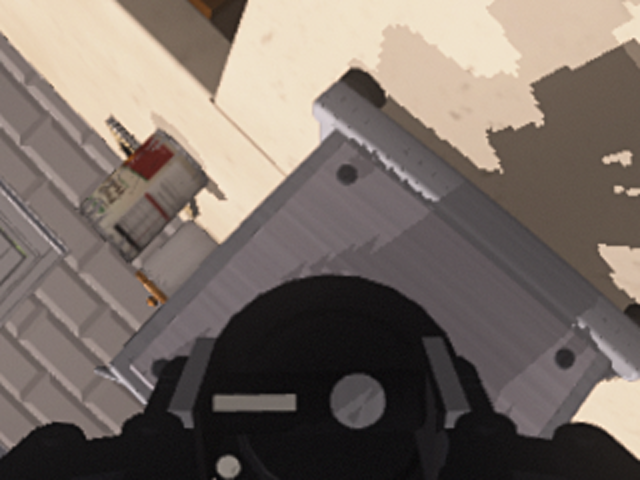

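```bash
python3 -m pendant '[[0.8,0,-1.2,0,0,0,-1],[1.7,0,-2.5,0,0,0,-1],[2.6,0,-3.7,0,0,0,-1],[3.4,0,-4.9,0,0,0,-1],[4.3,0,-6.2,0,0,0,-1],[5.1,0,-7.4,0,0,0,-1],[5.1,0,-7.4,0,0,0,-1],[5.1,0,-7.4,0,0,0,-1]]'
python3 - <<'E'
from kin import *
print(dial())
p=eyes.capture("wrist"); save(p,"w4.png",(160,80,480,320),2)
R0=Ro.from_quat(env.get_obs()["ee_rot"]); A=env.get_obs()["tool_pos"]
for a in np.arange(.1,.61,.1):
    w=Ro.from_rotvec(Y*a); print(round(a,1),np.round(R0.inv().apply(AX+w.apply(A-AX)-A)*1000,1).tolist(),np.round(R0.inv().apply(Y*a),3).tolist())
E
```

```text
time: 8.05
tool_pos: [0.4797, 0.0218, 0.089]
ee_rot: [0.34, 0.772, -0.508, 0.173]
force: [5.5, -1.1, -4.1]
opening: 0.555
grasp_force: 31.8
t8.1 grasp xyz(dial,mm)=[-2.8 51.4  2.5] q=1.564 F(X,Y,Z)=[ 4.8 -2.9 -4.1] op=0.555 gf=31.8
0.1 [-0.3, -1.0, -0.2] [0.057, 0.0, -0.082]
0.2 [-0.8, -2.0, -0.5] [0.113, 0.001, -0.165]
0.3 [-1.3, -3.0, -0.9] [0.17, 0.001, -0.247]
0.4 [-1.9, -3.8, -1.3] [0.227, 0.001, -0.329]
0.5 [-2.5, -4.6, -1.7] [0.284, 0.002, -0.412]
0.6 [-3.2, -5.4, -2.2] [0.34, 0.002, -0.494]
```

View pics/w4.png

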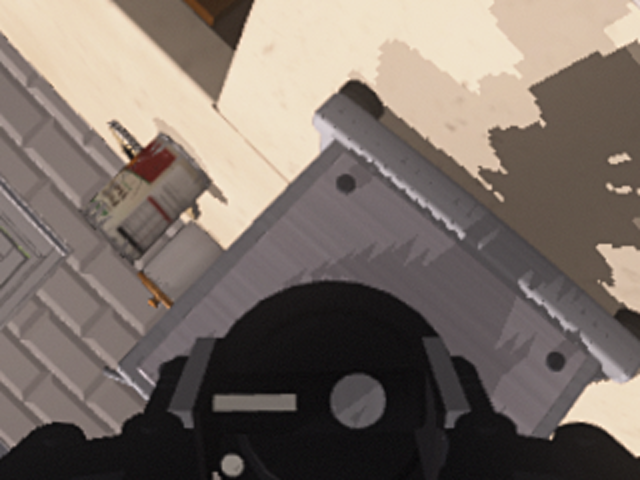

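The pull worked: the bar kept its place in the fingers while the cheek receded by about 8 mm. Now I turn it.

```bash
python3 -m pendant '[[-0.3,-1,-0.2,0.057,0,-0.082,-1],[-0.8,-2,-0.5,0.113,0,-0.165,-1],[-1.3,-3,-0.9,0.17,0,-0.247,-1],[-1.9,-3.8,-1.3,0.227,0,-0.329,-1],[-2.5,-4.6,-1.7,0.284,0,-0.412,-1],[-3.2,-5.4,-2.2,0.34,0,-0.494,-1],[-3.2,-5.4,-2.2,0.34,0,-0.494,-1]]'
python3 - <<'E'
from kin import *
o=env.get_obs(); R0=Ro.from_quat(o["ee_rot"]); A=o["tool_pos"]; y=-R0.as_matrix()[:,1]
print("q tool",np.arctan2(y@X,y@Z)+.838, dial(), o["joint_pos"], "wrist z",(A-.354*R0.as_matrix()[:,2])[2])
for a in (.1,.2,.3,.4):
    w=Ro.from_rotvec(Y*a); print(round(a,1),np.round(R0.inv().apply(AX+w.apply(A-AX)-A)*1000,1).tolist(),np.round(R0.inv().apply(Y*a),3).tolist())
E
```

```text
time: 8.8
tool_pos: [0.4786, 0.0215, 0.0956]
ee_rot: [0.164, 0.734, -0.658, -0.016]
force: [5.9, 1.0, 0.4]
opening: 0.557
grasp_force: 33.1
q tool 0.6016208424098722 t8.8 grasp xyz(dial,mm)=[-0.8 51.6  3.5] q=2.172 F(X,Y,Z)=[ 5.9 -1.1  0.4] op=0.557 gf=33.1 [ 0.40500101  0.98860954  1.49115808 -0.95852554  1.83761569 -0.33624699] wrist z 0.142537320712477
0.1 [-0.3, -1.0, -0.2] [0.056, 0.0, -0.083]
0.2 [-0.8, -2.0, -0.5] [0.113, 0.0, -0.165]
0.3 [-1.3, -2.9, -0.9] [0.169, 0.0, -0.248]
0.4 [-1.8, -3.8, -1.3] [0.226, 0.0, -0.33]
```

```bash
python3 -m pendant '[[-0.3,-1,-0.2,0.056,0,-0.083,-1],[-0.8,-2,-0.5,0.113,0,-0.165,-1],[-1,-2.4,-0.7,0.141,0,-0.207,-1],[-1,-2.4,-0.7,0.141,0,-0.207,-1],[-1,-2.4,-0.7,0.141,0,-0.207,-1]]'
python3 - <<'E'
from kin import *
o=env.get_obs(); R0=Ro.from_quat(o["ee_rot"]); A=o["tool_pos"]; y=-R0.as_matrix()[:,1]
print("q tool",np.arctan2(y@X,y@Z)+.838, dial())
p=eyes.capture("wrist"); save(p,"w5.png",(160,80,480,320),2)
P,R=pose2(.85,.6,.0505,0); print(delta(P,R@F))
for t in(.4,.6):
  for b in(0,.1): print(t,b,[np.round(x,2).tolist() for x in ik(*pose(.85,.016,.053,t,b))])
E
```

```text
time: 9.3
tool_pos: [0.4791, 0.0218, 0.0984]
ee_rot: [-0.087, -0.7, 0.702, 0.094]
force: [6.2, 1.7, -0.6]
opening: 0.551
grasp_force: 33.5
q tool 0.8479511987807141 t9.3 grasp xyz(dial,mm)=[ 0.1 51.7  3.8] q=2.415 F(X,Y,Z)=[ 6.4 -0.4 -0.6] op=0.551 gf=33.5
([-0.6, -0.2, 1.0], [0.003, 0.0, -0.001])
0.4 0 [[0.12, 0.31, 1.93, -0.51, 0.89, 0.1]]
0.4 0.1 [[0.2, 0.19, 1.81, -0.44, 1.13, 0.05]]
0.6 0 [[0.25, 0.37, 1.95, -0.77, 0.94, 0.41]]
0.6 0.1 [[0.37, 0.26, 1.84, -0.66, 1.16, 0.33]]
```

View pics/w5.png

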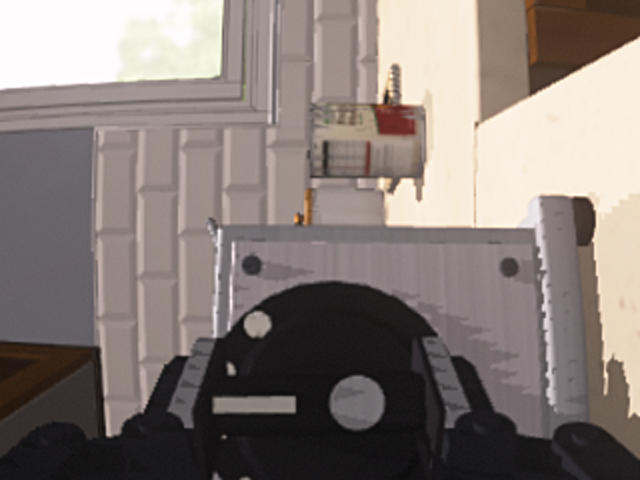

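```bash
python3 -m pendant '[[0,0,0,0,0,0,0.7],[0,0,0,0,0,0,0.7],[0,0,0,0,0,0,0.7],[0,0,0,0,0,0,0.7],[0,0,-15,0,0,0,0.7],[0,0,-40,0,0,0,0.7],[0,0,-70,0,0,0,0.7],[0,0,-100,0,0,0,0.7],[0,0,-100,0,0,0,0.7]]'
python3 - <<'E'
from kin import *
print(dial(),env.get_obs()["joint_pos"])
P,R=pose(.85,.016,.053,.5,.12); path(P,R,10,[.3,.2,1.8,-.55,1.15,.2])
E
```

```text
time: 10.25
tool_pos: [0.5045, 0.121, 0.0979]
ee_rot: [-0.087, -0.701, 0.701, 0.093]
force: [-0.2, -0.0, -0.1]
opening: 0.852
grasp_force: 0.0
t10.2 grasp xyz(dial,mm)=[ 57.3 136.6   3.3] q=2.412 F(X,Y,Z)=[-0.2  0.  -0.1] op=0.852 gf=0.0 [ 0.5150284   1.14745918  1.20955184 -0.96936336  2.08694397 -0.63058465]
goal [ 0.31  0.21  1.8  -0.54  1.19  0.18]
[-5.0, -12.0, 15.0] [-0.12, 0.0, 0.09] dial [ 42. 106. 110.]
[-7.0, -23.0, 27.0] [-0.24, 0.01, 0.18] dial [ 38.  94. 121.]
[-8.0, -32.0, 37.0] [-0.36, 0.03, 0.28] dial [ 32.  86. 130.]
[-6.0, -41.0, 45.0] [-0.48, 0.05, 0.39] dial [ 27.  81. 139.]
[-3.0, -49.0, 50.0] [-0.6, 0.09, 0.49] dial [ 21.  78. 147.]
[2.0, -58.0, 52.0] [-0.71, 0.13, 0.6] dial [ 16.  79. 156.]
[8.0, -67.0, 52.0] [-0.83, 0.18, 0.72] dial [ 12.  82. 165.]
[14.0, -78.0, 50.0] [-0.94, 0.23, 0.83] dial [  8.  87. 176.]
[20.0, -89.0, 47.0] [-1.06, 0.3, 0.95] dial [  4.  94. 187.]
[27.0, -101.0, 42.0] [-1.17, 0.37, 1.06] dial [  1. 102. 199.]
```

```bash
python3 -m pendant '[[-5,-12,0,-0.12,0,0.09,0.2],[-7,-23,5,-0.24,0.01,0.18,0.2],[-8,-32,12,-0.36,0.03,0.28,0.2],[-6,-41,22,-0.48,0.05,0.39,0.2],[-3,-49,30,-0.6,0.09,0.49,0.2],[2,-58,35,-0.71,0.13,0.6,0.2],[8,-67,40,-0.83,0.18,0.72,0.2],[14,-78,40,-0.94,0.23,0.83,0.2],[20,-89,40,-1.06,0.3,0.95,0.2],[27,-101,42,-1.17,0.37,1.06,0.2]]'
python3 -m pendant '[[0,0,0,0,0,0,0.0],[0,0,0,0,0,0,0.0],[0,0,0,0,0,0,0.0]]'
python3 - <<'E'
from kin import *
print(dial(),env.get_obs()["joint_pos"])
for b in(.12,.05,0): print(delta(*pose(.85,.018,.050,.5,b)))
import pickle; p=eyes.capture("wrist"); save(p,"w6.png",(160,60,480,320),2); pickle.dump(p,open("w6.pkl","wb"))
E
```

```text
time: 11.25
tool_pos: [0.4675, 0.0839, 0.1998]
ee_rot: [0.524, 0.808, -0.199, 0.183]
force: [0.4, -0.3, 1.0]
opening: 0.597
grasp_force: 0.0
time: 11.55
tool_pos: [0.4681, 0.0843, 0.1983]
ee_rot: [0.521, 0.809, -0.202, 0.182]
force: [0.1, -0.4, -0.4]
opening: 0.503
grasp_force: 0.0
t11.6 grasp xyz(dial,mm)=[  2.  108.4 119.8] q=0.950 F(X,Y,Z)=[-0.1 -0.4 -0.4] op=0.503 gf=0.0 [ 0.32978796  0.2699406   1.74279133 -0.5678328   1.28285847  0.11188228]
([-1.8, 0.6, -2.6], [-0.088, 0.038, 0.102])
([0.5, 6.9, 67.1], [-0.088, 0.038, 0.102])
([2.2, 11.3, 116.9], [-0.088, 0.038, 0.102])
```

View pics/w6.png

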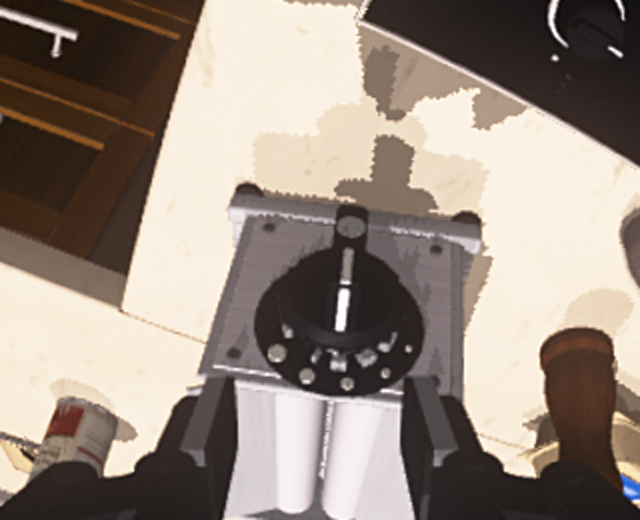

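The knob stands pulled out, pointing between dots 2 and 3 (bar around (345,270) in the crop). I align and move in to the flats.

```bash
python3 -m pendant '[[-1,1,10,-0.04,0.02,0.05,0],[0,4,30,-0.088,0.038,0.102,0],[0.5,7,50,-0.088,0.038,0.102,0],[0.5,7,67,-0.088,0.038,0.102,0],[0.5,7,67,-0.088,0.038,0.102,0],[0.5,7,67,-0.088,0.038,0.102,0]]'
python3 - <<'E'
from kin import *
print(dial())
for b in(.05,0): print(delta(*pose(.848,.018,.050,.5,b)))
E
```

```text
time: 12.2
tool_pos: [0.4802, 0.0531, 0.14]
ee_rot: [0.557, 0.793, -0.147, 0.199]
force: [-0.4, 0.1, 0.5]
opening: 0.502
grasp_force: 0.0
t12.2 grasp xyz(dial,mm)=[ 1.3 74.3 61.9] q=0.849 F(X,Y,Z)=[-0.3  0.2  0.5] op=0.502 gf=0.0
([-0.3, -0.6, 0.2], [-0.001, -0.0, 0.001])
([-0.3, -0.6, 50.2], [-0.001, -0.0, 0.001])
```

```bash
python3 -m pendant '[[-0.3,-0.6,15,0,0,0,0],[-0.3,-0.6,30,0,0,0,0],[-0.3,-0.6,42,0,0,0,0],[-0.3,-0.6,50,0,0,0,0],[-0.3,-0.6,50,0,0,0,0],[-0.3,-0.6,50,0,0,0,-0.5],[-0.3,-0.6,50,0,0,0,-1],[-0.3,-0.6,50,0,0,0,-1],[-0.3,-0.6,50,0,0,0,-1],[-0.3,-0.6,50,0,0,0,-1]]' 30
python3 - <<'E'
from kin import *
print(dial())
E
```

```text
time: 13.2
tool_pos: [0.4879, 0.0302, 0.0978]
ee_rot: [0.558, 0.792, -0.145, 0.2]
force: [0.3, 2.1, 3.8]
opening: 0.159
grasp_force: 33.5
t13.2 grasp xyz(dial,mm)=[ 0.8 50.2 19.8] q=0.845 F(X,Y,Z)=[1.  1.9 3.8] op=0.159 gf=33.5
```

```bash
cat >> kin.py <<'E'
def turn(*ad):
    o=env.get_obs(); R0=Ro.from_quat(o["ee_rot"]); A=o["tool_pos"]; print(dial())
    for a,d in ad:
        w=Ro.from_rotvec(Y*a); print(a,d,np.round(R0.inv().apply(AX+w.apply(A-AX)-A+Y*d*1e-3)*1000,2).tolist(),np.round(R0.inv().apply(Y*a),4).tolist())
E
python3 -c "
from kin import *
turn((.04,0),(.04,-1),(.04,-2),(.04,-3),(.04,1))"
```

```text
t13.2 grasp xyz(dial,mm)=[ 0.8 50.2 19.8] q=0.845 F(X,Y,Z)=[1.  1.9 3.8] op=0.159 gf=33.5
0.04 0 [0.01, 0.13, 0.03] [0.0351, 0.0, -0.0192]
0.04 -1 [-0.86, 0.13, 0.5] [0.0351, 0.0, -0.0192]
0.04 -2 [-1.74, 0.13, 0.98] [0.0351, 0.0, -0.0192]
0.04 -3 [-2.62, 0.13, 1.46] [0.0351, 0.0, -0.0192]
0.04 1 [0.89, 0.13, -0.45] [0.0351, 0.0, -0.0192]
```

```bash
python3 -m pendant '[[0,0.1,0,0.035,0,-0.019,-1],[-0.86,0.1,0.5,0.035,0,-0.019,-1],[-1.3,0.1,0.75,0.035,0,-0.019,-1],[-1.74,0.1,1,0.035,0,-0.019,-1],[-1.74,0.1,1,0.035,0,-0.019,-1]]'
python3 -c "
from kin import *
turn()"
```

```text
time: 13.7
tool_pos: [0.4888, 0.0283, 0.0978]
ee_rot: [0.554, 0.795, -0.161, 0.189]
force: [0.2, 3.3, 4.6]
opening: 0.157
grasp_force: 33.6
t13.7 grasp xyz(dial,mm)=[ 1.6 48.1 19.7] q=0.884 F(X,Y,Z)=[1.3 3.  4.6] op=0.157 gf=33.6
```

```bash
for k in 1 2 3; do python3 -m pendant '[[-0.44,0,0.24,0,0,0,-1],[-0.44,0,0.24,0,0,0,-1]]' >/dev/null; python3 -c "
from kin import *
turn()"; done
```

```text
t13.9 grasp xyz(dial,mm)=[ 1.6 47.6 19.7] q=0.884 F(X,Y,Z)=[0.4 3.9 5.8] op=0.156 gf=33.7
t14.1 grasp xyz(dial,mm)=[ 1.6 47.1 19.7] q=0.884 F(X,Y,Z)=[1.1 3.7 5.6] op=0.156 gf=33.7
t14.3 grasp xyz(dial,mm)=[ 1.5 46.6 19.7] q=0.884 F(X,Y,Z)=[0.9 4.3 5.1] op=0.160 gf=33.7
```

```bash
python3 -m pendant '[[-0.3,0,0.17,0,0,0,-1],[-0.3,0,0.17,0,0,0,-1]]' >/dev/null; python3 -c "
from kin import *
turn()"; python3 -m pendant '[[-0.3,0,0.17,0,0,0,-1],[-0.3,0,0.17,0,0,0,-1]]' >/dev/null; python3 -c "
from kin import *
turn()"
```

```text
t14.5 grasp xyz(dial,mm)=[ 1.6 46.5 19.7] q=0.884 F(X,Y,Z)=[1.3 5.5 6.8] op=0.153 gf=34.0
t14.7 grasp xyz(dial,mm)=[ 1.6 46.4 19.7] q=0.884 F(X,Y,Z)=[1.2 8.  6.6] op=0.157 gf=34.2
```

Contact with the ring is at y≈46.4, with about 4 N on it. Now I sweep in small steps with that light preload and a guard check after each one.

```bash
cat > chk.py <<'E'
from kin import *
import sys
o=env.get_obs(); turn(); g=(o["tool_pos"]-env.pinch_z*Ro.from_quat(o["ee_rot"]).as_matrix()[:,2]-AX)@Y*1e3
sys.exit(0 if g>46.15 and 6<o["force"]@Y<11.5 else 1)
E
python3 -m pendant '[[0,0.06,0.01,0.0175,0,-0.0096,-1],[0,0.06,0.01,0.0175,0,-0.0096,-1]]' >/dev/null && python3 chk.py &&
python3 -m pendant '[[0,0.06,0.01,0.0175,0,-0.0096,-1],[0,0.06,0.01,0.0175,0,-0.0096,-1]]' >/dev/null && python3 chk.py &&
python3 -m pendant '[[0,0.06,0.01,0.0175,0,-0.0096,-1],[0,0.06,0.01,0.0175,0,-0.0096,-1]]' >/dev/null && python3 chk.py &&
python3 -m pendant '[[0,0.06,0.01,0.0175,0,-0.0096,-1],[0,0.06,0.01,0.0175,0,-0.0096,-1]]' >/dev/null && python3 chk.py
```

```text
t14.9 grasp xyz(dial,mm)=[ 2.  46.4 19.6] q=0.904 F(X,Y,Z)=[0.5 7.4 7.2] op=0.157 gf=34.2
t15.1 grasp xyz(dial,mm)=[ 2.4 46.4 19.6] q=0.924 F(X,Y,Z)=[-0.4  7.9  7.6] op=0.160 gf=34.2
t15.3 grasp xyz(dial,mm)=[ 2.8 46.4 19.5] q=0.944 F(X,Y,Z)=[1.3 8.5 7.9] op=0.156 gf=34.2
t15.5 grasp xyz(dial,mm)=[ 3.2 46.4 19.5] q=0.964 F(X,Y,Z)=[-0.3  7.7  8. ] op=0.154 gf=34.2
```

```bash
python3 -m pendant '[[0,0.06,0.01,0.0175,0,-0.0096,-1],[0,0.06,0.01,0.0175,0,-0.0096,-1]]' >/dev/null && python3 chk.py &&
python3 -m pendant '[[0,0.06,0.01,0.0175,0,-0.0096,-1],[0,0.06,0.01,0.0175,0,-0.0096,-1]]' >/dev/null && python3 chk.py &&
python3 -m pendant '[[0,0.06,0.01,0.0175,0,-0.0096,-1],[0,0.06,0.01,0.0175,0,-0.0096,-1]]' >/dev/null && python3 chk.py &&
python3 -m pendant '[[0,0.06,0.01,0.0175,0,-0.0096,-1],[0,0.06,0.01,0.0175,0,-0.0096,-1]]' >/dev/null && python3 chk.py &&
python3 -m pendant '[[0,0.06,0.01,0.0175,0,-0.0096,-1],[0,0.06,0.01,0.0175,0,-0.0096,-1]]' >/dev/null && python3 chk.py &&
python3 -m pendant '[[0,0.06,0.01,0.0175,0,-0.0096,-1],[0,0.06,0.01,0.0175,0,-0.0096,-1]]' >/dev/null && python3 chk.py
```

```text
t15.7 grasp xyz(dial,mm)=[ 3.6 46.4 19.4] q=0.984 F(X,Y,Z)=[0.4 7.3 7.6] op=0.155 gf=34.2
t15.9 grasp xyz(dial,mm)=[ 4.  46.4 19.3] q=1.004 F(X,Y,Z)=[0.4 7.1 8.6] op=0.159 gf=34.2
t16.1 grasp xyz(dial,mm)=[ 4.4 46.3 19.3] q=1.024 F(X,Y,Z)=[0.3 7.2 7.4] op=0.157 gf=34.2
t16.3 grasp xyz(dial,mm)=[ 4.8 46.3 19.2] q=1.044 F(X,Y,Z)=[0.1 6.4 7.8] op=0.152 gf=34.2
t16.5 grasp xyz(dial,mm)=[ 5.2 46.3 19.1] q=1.064 F(X,Y,Z)=[0.1 6.5 7. ] op=0.155 gf=34.2
t16.7 grasp xyz(dial,mm)=[ 5.5 46.2 19. ] q=1.084 F(X,Y,Z)=[1.2 6.9 7.8] op=0.156 gf=34.1
```

```bash
sed -i 's/46.15/45.98/; s/6<o/5.6<o/' chk.py
python3 -m pendant '[[-0.26,0.06,0.16,0.0175,0,-0.0096,-1],[-0.26,0.06,0.16,0.0175,0,-0.0096,-1]]' >/dev/null && python3 chk.py &&
python3 -m pendant '[[0,0.06,0.01,0.0175,0,-0.0096,-1],[0,0.06,0.01,0.0175,0,-0.0096,-1]]' >/dev/null && python3 chk.py &&
python3 -m pendant '[[0,0.06,0.01,0.0175,0,-0.0096,-1],[0,0.06,0.01,0.0175,0,-0.0096,-1]]' >/dev/null && python3 chk.py &&
python3 -m pendant '[[0,0.06,0.01,0.0175,0,-0.0096,-1],[0,0.06,0.01,0.0175,0,-0.0096,-1]]' >/dev/null && python3 chk.py &&
python3 -m pendant '[[0,0.06,0.01,0.0175,0,-0.0096,-1],[0,0.06,0.01,0.0175,0,-0.0096,-1]]' >/dev/null && python3 chk.py &&
python3 -m pendant '[[0,0.06,0.01,0.0175,0,-0.0096,-1],[0,0.06,0.01,0.0175,0,-0.0096,-1]]' >/dev/null && python3 chk.py
```

```text
t16.9 grasp xyz(dial,mm)=[ 5.9 46.  18.9] q=1.104 F(X,Y,Z)=[0.  7.6 8.2] op=0.158 gf=34.2
t17.1 grasp xyz(dial,mm)=[ 6.4 45.7 18.8] q=1.124 F(X,Y,Z)=[1.8 3.1 6.5] op=0.157 gf=33.7
```

The pin dropped at q≈1.12 (force 7.6 → 3.1 N). I push gently to confirm.

```bash
python3 -m pendant '[[-0.35,0.02,0.2,0.009,0,-0.005,-1],[-0.7,0.02,0.4,0.009,0,-0.005,-1],[-0.7,0.02,0.4,0.009,0,-0.005,-1]]' >/dev/null; python3 chk.py; python3 -m pendant '[[-0.35,0,0.2,0,0,0,-1],[-0.7,0,0.4,0,0,0,-1],[-0.7,0,0.4,0,0,0,-1]]' >/dev/null; python3 chk.py
```

```text
t17.4 grasp xyz(dial,mm)=[ 6.5 44.8 18.8] q=1.133 F(X,Y,Z)=[1.3 4.2 6.4] op=0.156 gf=33.8
t17.7 grasp xyz(dial,mm)=[ 6.5 44.2 18.8] q=1.133 F(X,Y,Z)=[1.4 5.8 6.4] op=0.157 gf=33.9
```

```bash
python3 -m pendant '[[-0.35,0,0.2,0,0,0,-1],[-0.7,0,0.4,0,0,0,-1],[-0.7,0,0.4,0,0,0,-1]]' >/dev/null; python3 chk.py; python3 -m pendant '[[-0.35,0,0.2,0,0,0,-1],[-0.7,0,0.4,0,0,0,-1],[-0.7,0,0.4,0,0,0,-1]]' >/dev/null; python3 chk.py
```

```text
t18.0 grasp xyz(dial,mm)=[ 6.5 43.4 18.8] q=1.133 F(X,Y,Z)=[2.3 5.8 6.7] op=0.158 gf=34.0
t18.3 grasp xyz(dial,mm)=[ 6.5 42.7 18.8] q=1.133 F(X,Y,Z)=[2.1 6.  5.9] op=0.155 gf=34.0
```

```bash
python3 -m pendant '[[-0.35,0,0.2,0,0,0,-1],[-0.6,0,0.33,0,0,0,-1],[-0.6,0,0.33,0,0,0,-1]]' >/dev/null; python3 chk.py; python3 -m pendant '[[-0.2,0,0.12,0,0,0,-1],[-0.44,0,0.24,0,0,0,-1],[-0.44,0,0.24,0,0,0,-1]]' >/dev/null; python3 chk.py
```

```text
t18.6 grasp xyz(dial,mm)=[ 6.5 42.  18.8] q=1.133 F(X,Y,Z)=[1.3 6.2 6.8] op=0.159 gf=34.0
t18.9 grasp xyz(dial,mm)=[ 6.5 41.7 18.8] q=1.133 F(X,Y,Z)=[1.9 7.3 7.4] op=0.163 gf=34.2
```

```bash
python3 -m pendant '[[-0.2,0,0.12,0,0,0,-1],[-0.35,0,0.19,0,0,0,-1],[-0.35,0,0.19,0,0,0,-1]]' >/dev/null; python3 chk.py
```

```text
t19.2 grasp xyz(dial,mm)=[ 6.5 41.7 18.8] q=1.132 F(X,Y,Z)=[ 3.4 10.5  8.4] op=0.153 gf=34.4
```

Motion stopped at home, 4.7 mm below the ring face with the force rising. I relax, open and retract.

```bash
python3 -m pendant '[[0.5,0,-0.28,0,0,0,-1],[0.5,0,-0.28,0,0,0,-0.3],[0.5,0,-0.28,0,0,0,0],[0.5,0,-0.28,0,0,0,0],[0.5,0,-0.28,0,0,0,0],[0.5,0,-15,0,0,0,0],[0.5,0,-40,0,0,0,0],[0.5,0,-75,0,0,0,0],[0.5,0,-110,0,0,0,0],[0.5,0,-110,0,0,0,0]]'
python3 - <<'E'
from kin import *
print(dial())
p=eyes.capture("wrist"); save(p,"w7.png",(160,60,480,320),2)
E
```

```text
time: 20.2
tool_pos: [0.5027, 0.0829, 0.1927]
ee_rot: [0.522, 0.805, -0.255, 0.12]
force: [1.1, -0.0, -0.1]
opening: 0.502
grasp_force: 0.0
t20.2 grasp xyz(dial,mm)=[ 36.9  94.8 113.9] q=1.127 F(X,Y,Z)=[ 1.  -0.4 -0.1] op=0.502 gf=0.0
```

View pics/w7.png

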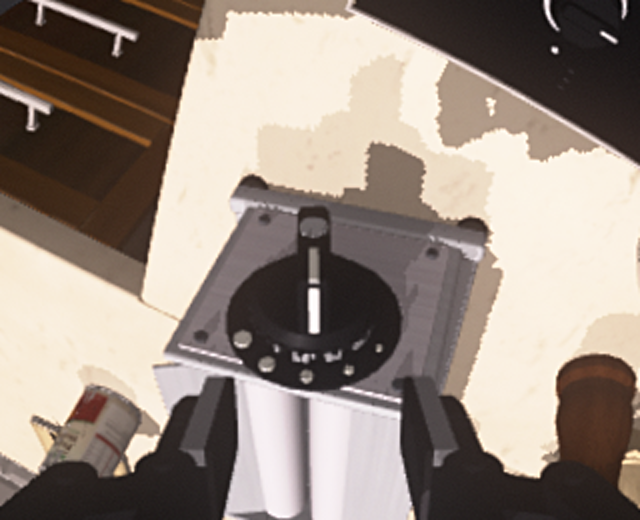

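The knob sits home against the dial, and its white line (313,310) points at the third dot (306,376). The gripper is clear, so I hand in.

```bash
python3 -c "
from rig import env
print(env.finish_job())"
```

```text
the job is handed in; nothing more can be done
None
```

The knob was pulled out, turned to the third dot, felt into its hole at about 1.13 rad and pushed fully home; the gripper is clear, nothing else was touched as far as I could see, and the job was handed in after about 20 s (no verdict was returned).

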